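# Set the running clearance of a bearing housing

### The arm

A 6-joint arm with a two-finger parallel gripper is mounted at the origin on the work surface. World frame = base frame: x ahead of the robot, y to its left, z up, the work surface at z = 0. Lengths are in mm, angles in rad, forces in N, time in s.
With the tool pointing down it reaches from about 400 to 925 mm from the base axis. Payload 12.5 kg.
Tool frame: the origin (TCP) lies on the front face of the gripper's body, between the roots of the fingers; the fingertips stand 78 mm ahead of it and the grasp point (between the pads) lies 59 mm ahead of it (env.nose_length is the distance from the TCP to the fingertips, in mm); z points along the fingers, y is the line along which they close (so a half turn about z gives the same grasp; the last joint's range is limited). The gripper opens to 95 mm and grips with 3 to 60 N. Pads are 20 mm wide; open, the fingers measure 119 mm over their backs; the gripper's body (75 mm by 180 mm) begins 59 mm behind the grasp point.
Start: joints at [-1.331, 0.491, 1.559, -0, 1.092, -0.106], TCP at [211.865, -588.006, 292.261] pointing down, gripper open.
Joint ranges: [-3.1, 3.1], [-0.84, 2.19], [0.05, 2.79], [-1.13, 4.28], [0.06, 2.93], [-2.69, 2.69]. Speed limits (rad/s): [2.22, 2.22, 2.79, 3.14, 3.14, 3.14].

### API

Orientations are given as [roll, pitch, yaw] about the fixed x, y, z axes, in that order (R = Rz(yaw) Ry(pitch) Rx(roll)).
In Python, from cell import env gives the robot as it stands.
- The arm moves only by the tool jog_arm, never from a script. Its argument "motion" is a list of rows, each a list of 7 numbers: the turn, a rotation vector about the tool's x, y, z in degrees, then the shift along the tool's x, y, z in mm, then the finger opening in mm, from 0 to 95.1. In form: [[wx, wy, wz, x, y, z, hand], ...]. A call has 1 to 10 rows; each row shifts and turns the commanded pose from where the row before left it, along the tool's axes as they then stand; what a row does not reach is not made up. A row lasts 1/8 s, in which the tool goes at most 62.5 mm and 10.7 degrees, less where a joint would pass 70% of its speed; a pose out of reach is approached as far as the arm can. A call is refused whole if a number of a shift passes 62.5 or a number of a turn 10.7, either way. A call with a gripper value outside its range is refused whole. The fingers move at their own pace and stop on an object; the grip force is fixed at half the most. Time passes only in rows, so rows that do not move let the fingers close. It gives the time, the measured TCP pose, the force, the opening and the grip force at its end, in the units of the state.
- env.state(): the state, without advancing time (a new reading comes with each control period).
- env.read_camera(name): name is "scene" or "top" or "wrist"; returns a dict with "color" (420x560x3 uint8, red, green, blue), "z_map" (420x560 float32, mm along the optical axis (not along the pixel's ray), 0 where there is no reading), "camera_matrix" (3x3 intrinsics, pixels), "world_to_cam" (4x4, takes a point from world to camera coordinates). Camera axes: x right, y up, looking along -z (the intrinsics and any distortion apply to the point x, -y, -z); pixel columns grow to the right and rows downward; lengths in mm; the calibration is good to about 2 mm. A picture is of the moment at which its call begins.
- env.job_done(): hands the job in; it is judged then, once.
Trained networks look in the newest picture that a camera, given by its name, has taken for a name from the list of things; names that differ only in an ending like _2 or _b are one class to them, and where a whole thing is asked for, a point or a joint stands for the part that bears it (a point fixed in the world has none). Each returns a list of dicts, best first, with "score" (0 to 1); they miss things now and then, are a little off and sometimes report something else, mostly with a low value. They report only what shows in the picture. A call takes as long as a camera call. They do not tell look-alikes from the thing itself.
- env.recognise(camera, thing): "location" ([column, row] in pixels, amid what is visible of it).
The state is a dict: "t": time; "joints": joint angles; "qvel": joint speeds; "tau": joint torques, N m; "eef_pos": TCP position; "tcp_rot": TCP orientation; "ft_force": force on the tool from outside, world axes, zero at the start; "moment": the same for the moment, N m; "opening": opening from 0.0 (shut) to 1.0 (fully open); "grip_force": force on a finger pad.
Only numpy, scipy, OpenCV 4.12 (cv2) and the standard library are available. Lean on these libraries where they do the work, as an engineer would, in place of code of your own. Each camera call takes 0.05 s, during which the arm holds its last target. There are 200 camera calls.

### The job

Crank the bench vise clockwise until its jaw has clamped the bearing housing tight, then let go of the crank. Screw the knurled nut on the housing's stud down (clockwise) until it bottoms out, back it off a quarter turn, and finish while still holding the nut in the gripper, the housing still clamped upright in the vise. Leave the parts and the wrench lying around the vise alone.

Things in the scene. Friction and masses are not known exactly. Their poses are not given: they have to be found in the camera images.
- vise: Grey quick-action bench vise, bolted to the table and never moving during a run. Origin: on the table under the vise. Its y axis is the clamping direction, z up. Base slab 110 mm (x) by 300 mm (y, from -160 to +140) by 25 mm high; workpieces rest on its bed at z = 25 mm. The fixed jaw is at the +y end: its face at y = +100 mm, top at z = 60 mm. A gear housing (75 x 75 mm, top at z = 62 mm) at the -y end, centred at y = -110 mm, carries the crank.
- jaw: The steel sliding jaw of the vise, 100 mm (x) by 25 mm thick, top 61 mm above the table; origin at the lower edge of its clamping face, which looks along the vise's +y towards the fixed jaw. It only slides along the vise's y, 3.2 mm per radian of the crank (20 mm per turn). It starts 10 to 20 mm further from the fixed jaw than the housing is wide, and pushes the housing along until the fixed jaw stops it.
- crank (a joint): Angle of the vise crank (rad), growing clockwise seen from above, which closes the jaw; 0 with the jaw fully open, about 6.3 when the jaw meets a housing that lies against the fixed jaw, end of travel 8.5. The crank lies in a level plane and turns about an upright axis. It takes 4 to 8 N at the knob to turn it idle (more when fast); push on to 12 to 15 N at the knob to clamp tight, where the crank stalls within about 0.3 rad. It is self-locking and stays where it is left.
- crank_axis (a point): Point on the upright axis of the crank, in the top face of the vise's gear housing, 62 mm above the table.
- crank_knob (a point): Middle of the crank's upright black handle knob, 55 mm from the crank's axis and 100 mm above the table. The knob is round, 23 mm across, 40 mm tall (78 to 118 mm above the table) and spins freely on its pin, so that it can be gripped from above and carried round in a circle without turning the gripper. The steel crank arm below it has its top at 74 mm.
- housing: Loose aluminium bearing housing standing upright between the jaws: block 56 mm (x) by 50 mm (y, the clamped width) by 40 mm high, weight about 0.8 kg; origin at the centre of its underside, z up. On top, centred, a steel collar 33 mm across up to 57 mm, and a threaded stud 16 mm across up to 97 mm above the origin. It would turn with the nut if it were not clamped.
- nut: Round knurled steel nut on the housing's stud, 46 mm across, 26 mm tall; origin at the centre of its underside, turning with it; z up. Bottomed out, its underside sits on the collar, 57 mm above the housing's underside (82 mm above the table). A small dark dot, 15 mm from the axis along the nut's own +x, marks its top face. An identical spare nut lies on the bench: leave it.
- nut_top (a point): Centre of the top face of the nut, 26 mm above its underside; the stud stands out above it.
- nut_turn (a joint): Turn of the nut on its thread (rad): 0 bottomed out, growing counterclockwise seen from above as it is unscrewed, rising 3 mm per turn. It starts between 1.8 and 2.9. Turning it takes about 0.05 N m; it stays where it is left; at 0 it stops hard and the gripper slips or stalls.
- spare_nut: Bystander: an identical loose knurled nut, lying on the bench beside the vise.
- wrench: Bystander: steel wrench, 170 mm long, lying on the bench on the robot's side of the vise.
- bearing_race: Bystander: steel bearing ring, 42 mm across, 14 mm high, on the bench behind the vise.
- socket: Bystander: steel socket, 30 mm across, 36 mm tall, standing behind the vise.
Things that resemble listed ones, but are neither listed nor needed, are in the scene too. What is shaped like the housing but orange or yellow is not meant.

How it is judged (in metres and radians):
On the way, in this order (a step that is already met when the one before it is completed fails the run):
1. the sliding jaw clamps the housing tight and the crank is let go (contact force between jaw and housing above 20 N and contact force between the fingers and vise below 0.5 N), for 0.3 s.
2. the nut is screwed down until it bottoms out (value of joint nut_turn below 0.08 rad), for 0.1 s.
At the end, for the whole second after the job is handed in: The nut stands a quarter turn (70 to 110 degrees) back from bottomed out, not turning, and the gripper's fingers hold it with more than 4 N; the housing is upright (within 4.5 degrees), down on the bed of the vise (within 3.5 mm) and still clamped by the sliding jaw with more than 15 N (value of joint nut_turn between 1.22 and 1.92 rad and contact force between the fingers and nut above 4 N and angular speed of nut below 0.1 rad/s and contact force between jaw and housing above 15 N and z of housing in the frame of vise below 0.029 m and angle between housing's own z axis and vertical below 0.08 rad); the arm keeps its last pose, push and grip.
It fails at once if a part or tool lying beside the vise is moved by more than 30 mm (distance of any of spare_nut, wrench, bearing_race, socket from where it was at the start of the episode above 0.03 m).
It also fails if it takes over 72 s, if anything falls off the work surface, if the arm or the gripper's body presses on something with over 40 N, if the wrist force passes 120 N, or if a joint passes its speed limit or range.

## Working session

There is one attempt and no reset: what is moved stays moved. The work goes in short steps, Python scripts to look and compute and a tool call to move; the robot and the scene stay as the last step left them, time stands still between calls to the robot, and variables do not carry over. Pictures are saved under pics/ and viewed, at most 10 in all, crops included, and the job is handed in when it is done.

Besides the shell and the picture viewer there is one more tool, called after "Request:" as a command line: name --pt "numbers of a row" for each row, then --argument value for the rest. jog_arm: Moves the arm, as the interface text tells. Its arguments: {"type":"object","properties":{"motion":{"type":"array"}},"required":["motion"]}

```bash
mkdir -p pics; ls
cat > h.py <<'E'
import numpy as np, cv2
from cell import env
def px2w(c,u,v,z=None):
    """pixel -> world, by depth, or by intersecting with world height z"""
    K=c["camera_matrix"];T=np.linalg.inv(c["world_to_cam"])
    r=np.array([(u-K[0,2])/K[0,0],-(v-K[1,2])/K[1,1],-1.])
    d=T[:3,:3]@r;o=T[:3,3]
    if z is not None: return o+d*(z-o[2])/d[2]
    zz=c["z_map"][int(v)-2:int(v)+3,int(u)-2:int(u)+3]; zz=zz[zz>0]
    return o+d*np.median(zz) if len(zz) else None
def save(n,im): cv2.imwrite("pics/"+n+".png",im[:,:,::-1])
E
python3 - <<'E'
from h import *
for n in("top","scene"):
    c=env.read_camera(n); save(n+"0",c["color"])
    print(n, np.linalg.inv(c["world_to_cam"])[:3,3].round())
    for t in("vise","housing","nut","crank_knob","crank_axis","jaw","nut_top","spare_nut","wrench","bearing_race","socket"):
        for r in env.recognise(n,t)[:3]:
            u,v=r["location"]; p=px2w(c,u,v); print(t,round(r["score"],2),round(u),round(v),None if p is None else p.round())
print(env.state())
E
```

```text
pics
top [409. 114. 847.]
vise 0.94 291 196 [570.  73.  51.]
vise 0.64 233 248 [475. 181.  26.]
housing 0.96 283 297 [389.  89.  97.]
housing 0.74 239 196 [559. 166. 109.]
housing 0.74 164 202 [551. 299.  82.]
nut 0.9 238 195 [560. 167. 109.]
nut 0.86 155 197 [558. 312.  96.]
nut 0.73 273 142 [691. 107.   2.]
crank_knob 0.86 357 187 [585. -44.  73.]
crank_axis 0.74 293 191 [579.  71.  52.]
crank_axis 0.72 354 190 [578. -38.  74.]
crank_axis 0.65 278 191 [580.  98.  50.]
jaw 0.67 276 191 [580. 101.  51.]
jaw 0.59 238 188 [569. 167. 122.]
nut_top 0.9 237 192 [564. 169. 118.]
nut_top 0.76 160 201 [552. 307.  83.]
nut_top 0.75 294 292 [396.  71.  83.]
spare_nut 0.92 234 245 [482. 179.  26.]
spare_nut 0.67 278 190 [581.  99.  51.]
spare_nut 0.17 235 191 [567. 174. 110.]
wrench 0.88 322 246 [481.  11.   7.]
bearing_race 0.51 270 143 [686. 114.   8.]
bearing_race 0.34 277 191 [580.  99.  50.]
socket 0.61 212 143 [681. 227.  20.]
socket 0.43 291 194 [575.  74.  51.]
scene [1188. -213.  805.]
vise 0.83 280 250 [600.  61.  49.]
housing 0.84 328 219 [589. 168.  71.]
housing 0.79 249 186 [409.  
[... 616 characters left out ...]

socket 0.63 374 262 [688. 211.  30.]
{'t': 1.2, 'joints': array([-1.33062531e+00,  4.90917219e-01,  1.55891071e+00,  1.27381343e-05,
        1.09169069e+00, -1.05565631e-01]), 'qvel': array([0.00149499, 0.00095416, 0.00083474, 0.00126581, 0.00082003,
       0.0012752 ]), 'tau': array([ 2.23526545e-04, -6.12482929e+01, -2.58437365e+01,  6.93045789e-02,
        4.46425856e-02, -1.24580836e-05]), 'eef_pos': array([ 211.85206762, -588.00979395,  292.24654729]), 'tcp_rot': array([ 3.14151784e+00, -3.44007483e-06,  3.45730776e-01]), 'ft_force': array([ 0.82658927,  0.13773548, -0.21427879]), 'moment': array([ 0.05929752, -0.07461257,  0.0034598 ]), 'grip_force': 0.0, 'opening': 1.000304290441073}
```

Run:
```python
import cv2
a=cv2.imread("pics/top0.png")[110:330,130:410]
cv2.imwrite("pics/top0c.png",cv2.resize(a,None,fx=2.7,fy=2.7,interpolation=cv2.INTER_CUBIC))
```

```text
(no output)
```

View pics/top0c.png

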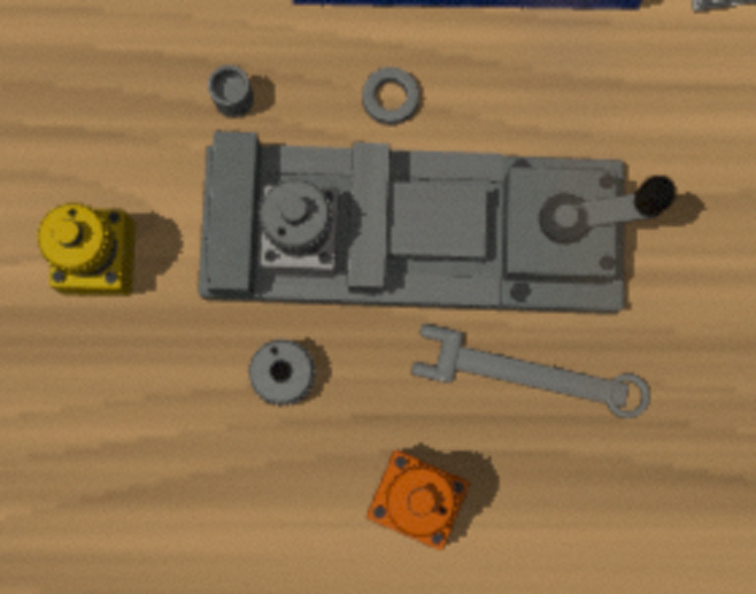

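View pics/scene0.png

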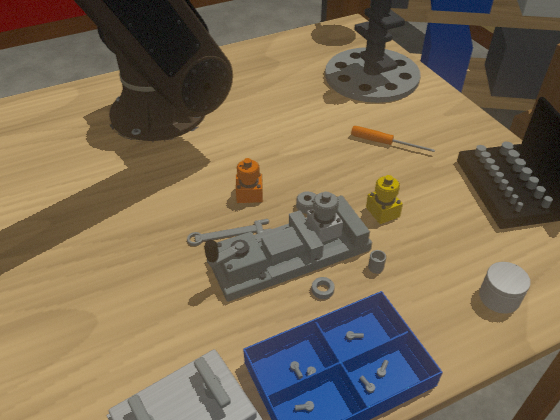

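Seen: the grey housing with its nut is in the vise at top px (239,191). The look-alikes are the yellow one at (157,200), the orange one at (285,295) and the spare nut at (234,246), so I choose the grey one between the jaws. The crank axis is at about (339,190), with the black knob to its right at about (373,182).

Run:
```python
from h import *
c=env.read_camera("top")
w=lambda u,v,z:px2w(c,130+u/2.7,110+v/2.7,z)[:2].round(1)
print("knob",w(655,193,118),"axis boss",w(565,216,80))
for n,p in dict(fj=[(217,132),(257,132),(252,290),(207,290)],jaw=[(353,144),(390,145),(383,290),(349,288)],gear=[(510,167),(617,170),(612,277),(506,273)]).items():
    print(n,[w(*q,61) for q in p])
print("nut top",w(297,216,109),"stud",w(297,208,122))
im=c["color"][165:220,180:400]; save("c1",cv2.resize(im,None,fx=3.6,fy=3.6,interpolation=cv2.INTER_CUBIC))
# depth by height masks
Z=c["z_map"];K=c["camera_matrix"];T=np.linalg.inv(c["world_to_cam"])
vv,uu=np.mgrid[0:420,0:560]
P=np.stack([(uu-K[0,2])/K[0,0]*Z,-(vv-K[1,2])/K[1,1]*Z,-Z],-1)@T[:3,:3].T+T[:3,3]
def m(zlo,zhi,x0,x1,y0,y1):
    k=(Z>0)&(P[...,2]>zlo)&(P[...,2]<zhi)&(P[...,0]>x0)&(P[...,0]<x1)&(P[...,1]>y0)&(P[...,1]<y1); return P[k]
for n,a in dict(knob=(108,130,540,640,-100,0),stud=(115,130,500,620,120,220),nuttop=(100,112,500,620,120,220),).items():
    q=m(*a)
    if len(q): print(n,len(q),q.mean(0).round(1),(q.min(0)+q.max(0)).round(1)/2)
q=m(50,68,480,680,-20,230); 
print("yaw of vise",[ (r:=cv2.minAreaRect(q[:,:2].astype(np.float32)))],)
```

```text
knob [583.8 -62.4] axis boss [576.6 -11.1]
fj [array([637. , 223.4]), array([637.3, 196.1]), array([528.1, 196.8]), array([527.8, 226.8])]
jaw [array([629.6, 130.5]), array([629.2, 105.2]), array([528.8, 109.2]), array([530., 132.])]
gear [array([614.6,  23. ]), array([613.3, -50.5]), array([539. , -45.3]), array([541.1,  26.4])]
nut top [568.6 164.5] stud [570.9 163.7]
knob 135 [585.3 -64.2 116.2] [586.4  -65.85 115.5 ]
stud 83 [570.6 166.4 121.5] [571.4  166.35 120.65]
nuttop 453 [570.  166.2 108.6] [571.6  166.55 106.05]
yaw of vise [((583.1926879882812, 104.55524444580078), (248.91346740722656, 109.05715942382812), 89.86397552490234)]
```

View pics/c1.png

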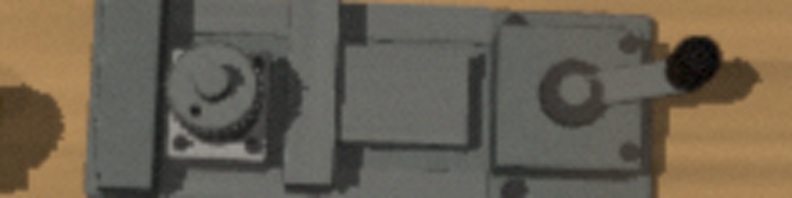

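The crop confirms the choice: a grey housing between the jaws, with its nut dot at crop (195,110) and the black knob at crop (693,62). In world coordinates the axis is about (577,-11.5), the knob (585,-65) and the nut (570.5,166), and the jaw has about 16 mm left to travel.

Request:
jog_arm --pt "0 0 9.9 0 0 0 95" --pt "0 0 9.9 0 0 0 95" --pt "0 0 0 34 -47.5 0 95" --pt "0 0 0 34 -47.5 0 95" --pt "0 0 0 34 -47.5 0 95" --pt "0 0 0 34 -47.5 0 95" --pt "0 0 0 34 -47.5 0 95" --pt "0 0 0 34 -47.5 0 95" --pt "0 0 0 34 -47.5 0 95" --pt "0 0 0 34 -47.5 0 95"

```text
t: 2.5
eef_pos: [484.7, -206.3, 292.5]
tcp_rot: [3.141, -0.001, 0.0]
ft_force: [1.1, -0.1, 0.1]
opening: 0.999
grip_force: 0.0
```

Request:
jog_arm --pt "0 0 0 33 -47 10 95" --pt "0 0 0 33 -47 10 95" --pt "0 0 0 34 -47 10 95" --pt "0 0 0 0 0 0 95"

```text
t: 3.0
eef_pos: [585.0, -63.9, 261.2]
tcp_rot: [-3.141, 0.001, 0.004]
ft_force: [0.7, -0.1, 0.9]
opening: 0.999
grip_force: 0.0
```

Run:
```python
from h import *
c=env.read_camera("wrist"); save("w1",c["color"]); print(env.state()["eef_pos"])
for t in("crank_knob","crank_axis"):
    for r in env.recognise("wrist",t)[:3]:
        u,v=r["location"]; print(t,round(r["score"],2),u,v,px2w(c,u,v), px2w(c,u,v,100))
Z=c["z_map"];K=c["camera_matrix"];T=np.linalg.inv(c["world_to_cam"])
vv,uu=np.mgrid[0:420,0:560]
P=np.stack([(uu-K[0,2])/K[0,0]*Z,-(vv-K[1,2])/K[1,1]*Z,-Z],-1)@T[:3,:3].T+T[:3,3]
k=(Z>0)&(P[...,2]>112)&(P[...,2]<125)&(abs(P[...,0]-585)<40)&(abs(P[...,1]+65)<40)
q=P[k]; print(len(q),q.min(0),q.max(0),q.mean(0))
```

```text
[584.16027273 -65.49741655 261.61096863]
crank_knob 0.56 235.9 204.3 [582.11680362 -33.64922278  73.87861376] [588.53245727 -36.41295833 100.        ]
crank_axis 0.67 146.2 186.3 [591.02388904  41.79772852  49.80942922] [600.90077235  24.43276275 100.        ]
768 [576.81248933 -75.20213794 112.0127622 ] [597.28778444 -54.14298168 119.41152121] [587.92636761 -64.57483464 116.76038703]
```

View pics/w1.png

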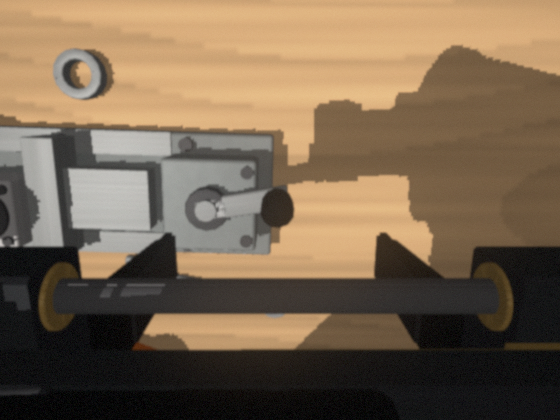

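The wrist view shows the knob at px (277,206) and the hub at (207,208). The knob's measured centre is about (587,-64.7). I descend and grip it.

Request:
jog_arm --pt "0 0 0 2.5 -0.8 40 95" --pt "0 0 0 0 0 40 95" --pt "0 0 0 0 0 23 95" --pt "0 0 0 0 0 0 95" --pt "0 0 0 0 0 0 23" --pt "0 0 0 0 0 0 20" --pt "0 0 0 0 0 0 20" --pt "0 0 0 0 0 0 20"

```text
t: 4.15
eef_pos: [586.3, -66.1, 159.6]
tcp_rot: [3.141, -0.001, 0.0]
ft_force: [0.0, 0.6, 0.5]
opening: 0.635
grip_force: 0.0
```

Run:
```python
from h import *
s=env.state(); print({k:np.round(s[k],3) for k in("t","eef_pos","ft_force","opening","grip_force")})
c=env.read_camera("wrist")
for r in env.recognise("wrist","crank_axis")[:2]: print(r,px2w(c,*r["location"]))
Z=c["z_map"];K=c["camera_matrix"];T=np.linalg.inv(c["world_to_cam"])
vv,uu=np.mgrid[0:420,0:560]
P=np.stack([(uu-K[0,2])/K[0,0]*Z,-(vv-K[1,2])/K[1,1]*Z,-Z],-1)@T[:3,:3].T+T[:3,3]
k=(Z>0)&(P[...,2]>56)&(P[...,2]<68)&(abs(P[...,0]-577)<60)&(P[...,1]>-60)&(P[...,1]<50)
q=P[k]; print(len(q),np.percentile(q,[1,99],axis=0)); print(cv2.minAreaRect(q[:,:2].astype(np.float32)))
```

```text
{'t': np.float64(4.15), 'eef_pos': array([586.322, -66.1  , 159.64 ]), 'ft_force': array([0.036, 0.637, 0.468]), 'opening': np.float64(0.635), 'grip_force': np.float64(0.0)}
{'location': [146.2, 201.9], 'score': 0.55} [606.90250291   0.84475377  61.62129549]
7767 [[541.90548428 -47.75656457  57.35266615]
 [615.42315301  24.90604003  65.82318454]]
((578.01123046875, -15.904521942138672), (86.27755737304688, 74.6556625366211), 88.29686737060547)
```

Request:
jog_arm --pt "0 0 0 0 0 0 20" --pt "0 0 0 0 0 0 20" --pt "0 0 0 0 0 0 20" --pt "0 0 0 0 0 0 20" --pt "0 0 0 0 0 0 20" --pt "0 0 0 0 0 0 20"

```text
t: 5.0
eef_pos: [586.0, -65.1, 159.1]
tcp_rot: [-3.14, 0.001, 0.0]
ft_force: [-0.3, 8.6, 0.8]
opening: 0.232
grip_force: 30.0
```

```bash
cat >> h.py <<'E'
def arc(a0,step,n,R=55):
    a=np.radians(a0-step*np.arange(n+1)); p=R*np.c_[np.cos(a),np.sin(a)]; d=np.diff(p,axis=0)
    return [[round(x,1),round(-y,1)] for x,y in d.tolist()], (a0-step*n)
E
python3 - <<'E'
from h import *
print(arc(-81.5,15,10)); print(arc(-231.5,15,10))
E
```

```text
([[-14.4, 0.3], [-13.9, -3.5], [-12.6, -7.0], [-10.3, -10.0], [-7.4, -12.3], [-4.0, -13.8], [-0.3, -14.4], [3.5, -13.9], [7.0, -12.6], [10.0, -10.3]], -231.5)
([[12.3, -7.4], [13.8, -4.0], [14.4, -0.3], [13.9, 3.5], [12.6, 7.0], [10.3, 10.0], [7.4, 12.3], [4.0, 13.8], [0.3, 14.4], [-3.5, 13.9]], -381.5)
```

Request:
jog_arm --pt "0 0 0 -14.4 0.3 0 20" --pt "0 0 0 -13.9 -3.5 0 20" --pt "0 0 0 -12.6 -7.0 0 20" --pt "0 0 0 -10.3 -10.0 0 20" --pt "0 0 0 -7.4 -12.3 0 20"

```text
t: 5.62
eef_pos: [527.6, -34.5, 159.3]
tcp_rot: [3.14, -0.001, 0.0]
ft_force: [2.1, -8.8, -2.4]
opening: 0.234
grip_force: 30.0
```

Request:
jog_arm --pt "0 0 0 -4.0 -13.8 0 20" --pt "0 0 0 -0.3 -14.4 0 20" --pt "0 0 0 3.5 -13.9 0 20" --pt "0 0 0 7.0 -12.6 0 20" --pt "0 0 0 10.0 -10.3 0 20" --pt "0 0 0 12.3 -7.4 0 20" --pt "0 0 0 13.8 -4.0 0 20"

```text
t: 6.5
eef_pos: [568.3, 43.7, 159.1]
tcp_rot: [-3.141, 0.005, 0.001]
ft_force: [-8.7, -2.7, 5.6]
opening: 0.235
grip_force: 30.0
```

Request:
jog_arm --pt "0 0 0 14.4 -0.3 0 20" --pt "0 0 0 13.9 3.5 0 20" --pt "0 0 0 12.6 7.0 0 20" --pt "0 0 0 10.3 10.0 0 20"

```text
t: 7.0
eef_pos: [620.5, 23.5, 159.1]
tcp_rot: [-3.14, 0.003, 0.001]
ft_force: [-8.3, 4.6, 5.4]
opening: 0.234
grip_force: 30.0
```

Run:
```python
from h import *
print(arc(-321.5,8,10)); s=env.state(); e=s["eef_pos"]-[578.2,-11.4,0]; a=np.arctan2(e[1],e[0]); print(np.degrees(a),np.hypot(*e[:2]),s["ft_force"], s["ft_force"][:2]@[np.sin(a),-np.cos(a)])
```

```text
([[4.3, 6.3], [3.4, 6.9], [2.4, 7.3], [1.4, 7.5], [0.3, 7.7], [-0.7, 7.6], [-1.8, 7.5], [-2.8, 7.1], [-3.8, 6.7], [-4.7, 6.1]], -401.5)
39.54901555249175 54.85297034462249 [-8.33111218  4.58797053  5.42216605] -8.84242951948734
```

Request:
jog_arm --pt "0 0 0 4.3 6.3 0 20" --pt "0 0 0 3.4 6.9 0 20"

```text
t: 7.25
eef_pos: [628.3, 9.9, 159.2]
tcp_rot: [-3.141, 0.002, 0.0]
ft_force: [-5.8, 5.8, 4.2]
opening: 0.234
grip_force: 30.0
```

Request:
jog_arm --pt "0 0 0 2.4 7.3 0 20" --pt "0 0 0 0 0 0 20"

```text
t: 7.5
eef_pos: [630.8, 2.0, 159.2]
tcp_rot: [-3.142, 0.001, 0.0]
ft_force: [-2.9, 0.0, 1.9]
opening: 0.237
grip_force: 30.0
```

Request:
jog_arm --pt "0 0 0 1.4 7.5 0 20" --pt "0 0 0 0.3 7.7 0 20"

```text
t: 7.75
eef_pos: [632.3, -12.3, 159.1]
tcp_rot: [-3.14, 0.002, 0.0]
ft_force: [-4.1, 10.1, 4.1]
opening: 0.234
grip_force: 30.0
```

Request:
jog_arm --pt "0 0 0 -0.7 7.6 0 20" --pt "0 0 0 -1.6 6 0 20"

```text
t: 8.0
eef_pos: [630.7, -23.4, 159.2]
tcp_rot: [-3.136, -0.0, -0.001]
ft_force: [3.5, 33.3, 2.2]
opening: 0.232
grip_force: 30.0
```

The crank has stalled at 33 N at the knob, so I release and lift.

Request:
jog_arm --pt "0 0 0 0 -2 0 95" --pt "0 0 0 0 0 0 95" --pt "0 0 0 0 0 0 95" --pt "0 0 0 0 0 0 95" --pt "0 0 0 0 0 -30 95" --pt "0 0 0 0 0 -40 95" --pt "0 0 0 0 -10 -20 95"

```text
t: 8.88
eef_pos: [631.1, -15.4, 251.3]
tcp_rot: [3.141, -0.003, -0.001]
ft_force: [0.2, 0.2, -0.7]
opening: 0.914
grip_force: 0.0
```

Run:
```python
from h import *
s=env.state(); print({k:np.round(s[k],2) for k in("t","joints","eef_pos","tcp_rot","ft_force","opening")})
c=env.read_camera("top"); save("t2",cv2.resize(c["color"][165:220,180:400],None,fx=3.6,fy=3.6,interpolation=cv2.INTER_CUBIC))
Z=c["z_map"];K=c["camera_matrix"];T=np.linalg.inv(c["world_to_cam"])
vv,uu=np.mgrid[0:420,0:560]
P=np.stack([(uu-K[0,2])/K[0,0]*Z,-(vv-K[1,2])/K[1,1]*Z,-Z],-1)@T[:3,:3].T+T[:3,3]
for lo,hi in((100,112),(115,130)):
    k=(Z>0)&(P[...,2]>lo)&(P[...,2]<hi)&(abs(P[...,0]-570)<50)&(abs(P[...,1]-170)<45)
    q=P[k]; print(len(q),q.mean(0),(np.percentile(q,1,axis=0)+np.percentile(q,99,axis=0))/2)
for t in("nut","nut_top"): print(t,[(r["location"],r["score"]) for r in env.recognise("top",t)])
```

```text
{'t': np.float64(8.88), 'joints': array([-0.13,  0.54,  1.59, -0.  ,  1.01,  1.44]), 'eef_pos': array([631.05, -15.42, 251.32]), 'tcp_rot': array([ 3.14, -0.  , -0.  ]), 'ft_force': array([ 0.25,  0.17, -0.65]), 'opening': np.float64(0.91)}
456 [569.72347765 172.99873208 108.65309275] [570.57539758 173.34649126 106.03643137]
86 [570.41128964 173.05470649 121.16277515] [571.16389627 173.00368783 120.20090574]
nut [([233.8, 193.3], 0.76), ([159.3, 199.9], 0.73), ([280.6, 295.3], 0.59)]
nut_top [([236.9, 190.1], 0.61), ([283.3, 299.1], 0.56), ([267.9, 189.7], 0.22)]
```

View pics/t2.png

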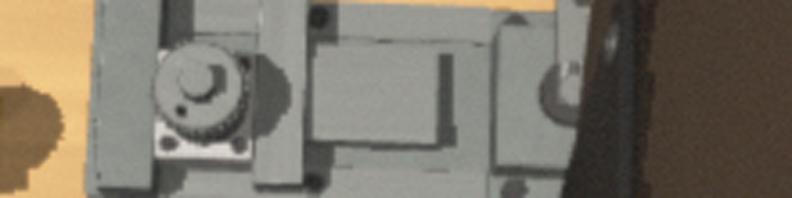

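The crop shows the housing clamped between both jaws (nut at crop (203,88)). Nut centre is about (570.5,173). I move over it and unwind the wrist.

Request:
jog_arm --pt "0 0 0 -15.1 -47.1 0 95" --pt "0 0 0 -15.1 -47.1 0 95" --pt "0 0 0 -15.1 -47.1 0 95" --pt "0 0 0 -15.1 -47.1 0 95" --pt "0 0 -10 0 0 0 95" --pt "0 0 -10 0 0 0 95" --pt "0 0 -10 0 0 0 95" --pt "0 0 -10 0 0 0 95" --pt "0 0 -10 0 0 0 95" --pt "0 0 -10 0 0 0 95"

```text
t: 10.28
eef_pos: [570.0, 173.1, 247.6]
tcp_rot: [-3.14, 0.002, 1.053]
ft_force: [-1.4, 0.2, -0.5]
opening: 0.998
grip_force: 0.0
```

Request:
jog_arm --pt "0 0 -10 0 0 0 95" --pt "0 0 -10 0 0 0 95" --pt "0 0 -10 0 0 0 95" --pt "0 0 -10 0 0 0 95" --pt "0 0 -10 0 0 0 95" --pt "0 0 -10 0 0 0 95" --pt "0 0 -10 0 0 0 95" --pt "0 0 -10 0 0 0 95" --pt "0 0 -10 0 0 0 95" --pt "0 0 -10 0 0 0 95"

```text
t: 11.52
eef_pos: [570.0, 173.1, 247.6]
tcp_rot: [-3.14, -0.002, 2.798]
ft_force: [0.0, -0.4, 0.1]
opening: 1.0
grip_force: 0.0
```

Request:
jog_arm --pt "0 0 -10 0 0 0 95" --pt "0 0 0 0 0 0 95"

```text
t: 11.78
eef_pos: [570.0, 173.2, 247.9]
tcp_rot: [-3.141, -0.002, 2.966]
ft_force: [0.4, 0.7, -0.2]
opening: 0.999
grip_force: 0.0
```

Run:
```python
from h import *
c=env.read_camera("wrist"); save("w2",c["color"])
s=env.state(); print({k:np.round(s[k],3) for k in("t","joints","eef_pos","tcp_rot","ft_force","opening")})
Z=c["z_map"];K=c["camera_matrix"];T=np.linalg.inv(c["world_to_cam"])
vv,uu=np.mgrid[0:420,0:560]
P=np.stack([(uu-K[0,2])/K[0,0]*Z,-(vv-K[1,2])/K[1,1]*Z,-Z],-1)@T[:3,:3].T+T[:3,3]
for lo,hi in((102,113),(117,130)):
    k=(Z>0)&(P[...,2]>lo)&(P[...,2]<hi)&(abs(P[...,0]-570)<40)&(abs(P[...,1]-173)<40)
    q=P[k]; print(len(q)); 
    if len(q): print(q.mean(0),(np.percentile(q,1,axis=0)+np.percentile(q,99,axis=0))/2, np.median(q[:,2]))
```

```text
{'t': np.float64(11.825), 'joints': array([ 0.184,  0.497,  1.682, -0.   ,  0.964, -1.208]), 'eef_pos': array([570.088, 173.296, 248.12 ]), 'tcp_rot': array([-3.141e+00, -1.000e-03,  2.963e+00]), 'ft_force': array([-0.142,  0.225, -0.503]), 'opening': np.float64(0.999)}
3150
[568.38586973 175.419544   108.53510963] [569.99790125 175.20532943 107.00080012] 108.7878944940507
629
[569.79558437 175.16516882 121.42053664] [570.12299555 175.06315856 120.34171955] 121.56743282203232
```

View pics/w2.png

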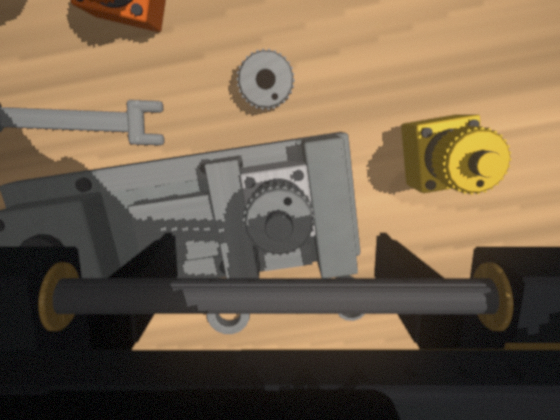

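The wrist view shows the grey nut at px (279,217) with its dot at (288,201), midway between the fingers. j6 has room for over 220° clockwise, so I descend and grip.

Request:
jog_arm --pt "0 0 0 0 1 40 95" --pt "0 0 0 0 0 40 95" --pt "0 0 0 0 0 13 95" --pt "0 0 0 0 0 0 42" --pt "0 0 0 0 0 0 42" --pt "0 0 0 0 0 0 42" --pt "0 0 0 0 0 0 42" --pt "0 0 0 0 0 0 42" --pt "0 0 0 0 0 0 42" --pt "0 0 0 0 0 0 42"

```text
t: 13.08
eef_pos: [570.5, 174.9, 156.4]
tcp_rot: [3.141, 0.001, 2.967]
ft_force: [-0.8, 3.2, 1.8]
opening: 0.479
grip_force: 30.0
```

Request:
jog_arm --pt "0 0 10 0 0 0.1 42" --pt "0 0 10 0 0 0.1 42" --pt "0 0 10 0 0 0.1 42" --pt "0 0 10 0 0 0 42" --pt "0 0 10 0 0 0.1 42" --pt "0 0 10 0 0 0.1 42" --pt "0 0 10 0 0 0.1 42" --pt "0 0 10 0 0 0 42" --pt "0 0 10 0 0 0.1 42"

```text
t: 14.2
eef_pos: [571.6, 175.7, 155.8]
tcp_rot: [3.138, -0.002, 1.391]
ft_force: [6.5, 8.9, -2.0]
opening: 0.478
grip_force: 30.0
```

Run:
```python
from h import *
s=env.state(); print({k:np.round(s[k],3) for k in("t","joints","tcp_rot","ft_force","moment","tau")})
```

```text
{'t': np.float64(14.2), 'joints': array([1.870e-01, 6.160e-01, 1.758e+00, 1.000e-03, 7.640e-01, 3.670e-01]), 'tcp_rot': array([ 3.138e+00, -2.000e-03,  1.391e+00]), 'ft_force': array([ 6.515,  8.865, -2.023]), 'moment': array([ 1.664, -1.169,  0.032]), 'tau': array([ -4.506, -63.328, -14.869,  -1.395,   2.068,  -2.237])}
```

Request:
jog_arm --pt "0 0 8 1 0.6 0.1 42" --pt "0 0 5 0 0 0 42"

```text
t: 14.45
eef_pos: [572.0, 175.8, 155.6]
tcp_rot: [3.14, -0.001, 1.166]
ft_force: [3.7, 3.0, -0.5]
opening: 0.483
grip_force: 30.0
```

```bash
cat > st.py <<'E'
from h import *
s=env.state(); print({k:np.round(s[k],3).tolist() for k in("t","eef_pos","tcp_rot","ft_force","moment")},s["joints"][5].round(3),s["tau"][5].round(3),s["opening"])
E
python3 st.py
```

```text
{'t': 14.45, 'eef_pos': [571.995, 175.812, 155.62], 'tcp_rot': [3.14, -0.001, 1.166], 'ft_force': [3.664, 2.958, -0.46], 'moment': [0.591, -0.781, 0.073]} 0.593 -0.731 0.48290390704626196
```

Request:
jog_arm --pt "0 0 8 0 0.3 0 42" --pt "0 0 4 0 0 0.1 42" --pt "0 0 0 0 0 0 42"

```text
t: 14.82
eef_pos: [572.2, 175.7, 155.5]
tcp_rot: [3.14, -0.002, 0.959]
ft_force: [3.7, 4.1, 0.4]
opening: 0.477
grip_force: 30.0
```

```bash
python3 st.py
```

```text
{'t': 14.825, 'eef_pos': [572.209, 175.704, 155.516], 'tcp_rot': [3.14, -0.002, 0.959], 'ft_force': [3.717, 4.108, 0.367], 'moment': [0.667, -0.671, -0.024]} 0.799 0.419 0.4768257665663761
```

Request:
jog_arm --pt "0 0 8 0 0 0 42" --pt "0 0 4 0 0 0.1 42" --pt "0 0 0 0 0 0 42"

```text
t: 15.2
eef_pos: [572.4, 175.5, 155.4]
tcp_rot: [3.14, -0.002, 0.75]
ft_force: [3.8, 2.9, -0.0]
opening: 0.478
grip_force: 30.0
```

```bash
python3 st.py
```

```text
{'t': 15.2, 'eef_pos': [572.382, 175.538, 155.442], 'tcp_rot': [3.14, -0.002, 0.75], 'ft_force': [3.808, 2.883, -0.037], 'moment': [0.428, -0.82, -0.055]} 1.009 0.419 0.47812297179901597
```

Request:
jog_arm --pt "0 0 8 0 0 0 42" --pt "0 0 8 0 0 0.1 42" --pt "0 0 0 0 0 0 42"

```text
t: 15.58
eef_pos: [572.6, 175.3, 155.3]
tcp_rot: [3.14, -0.003, 0.469]
ft_force: [5.8, 1.4, -1.8]
opening: 0.48
grip_force: 30.0
```

```bash
python3 st.py
```

```text
{'t': 15.575, 'eef_pos': [572.558, 175.295, 155.285], 'tcp_rot': [3.14, -0.003, 0.469], 'ft_force': [5.811, 1.391, -1.78], 'moment': [0.13, -0.951, -0.069]} 1.289 0.867 0.4802790717558908
```

Request:
jog_arm --pt "0 0 8 0 0 0 42" --pt "0 0 8 0 0 0.1 42" --pt "0 0 0 0 0 0 42"

```text
t: 15.95
eef_pos: [572.1, 175.0, 155.3]
tcp_rot: [3.141, -0.002, 0.194]
ft_force: [4.7, -4.0, 2.5]
opening: 0.474
grip_force: 30.0
```

```bash
python3 st.py
```

```text
{'t': 15.95, 'eef_pos': [572.124, 175.007, 155.336], 'tcp_rot': [3.141, -0.002, 0.194], 'ft_force': [4.661, -4.05, 2.483], 'moment': [-0.72, -0.691, 0.051]} 1.565 1.218 0.4738932381888196
```

Request:
jog_arm --pt "0 0 8 0 0 0 42" --pt "0 0 8 0 0 0 42" --pt "0 0 0 0 0 0 42"

```text
t: 16.32
eef_pos: [571.9, 174.9, 155.5]
tcp_rot: [3.141, -0.001, -0.085]
ft_force: [2.7, -5.4, 5.1]
opening: 0.481
grip_force: 30.0
```

```bash
python3 st.py
```

```text
{'t': 16.325, 'eef_pos': [571.895, 174.907, 155.459], 'tcp_rot': [3.141, -0.001, -0.085], 'ft_force': [2.67, -5.357, 5.075], 'moment': [-0.86, -0.404, 0.299]} 1.843 1.215 0.48112409526116656
```

Request:
jog_arm --pt "0 0 5 0 0 0 42"

```text
t: 16.45
eef_pos: [571.8, 174.9, 155.5]
tcp_rot: [3.141, -0.001, -0.171]
ft_force: [2.2, -4.7, 6.1]
opening: 0.48
grip_force: 30.0
```

```bash
python3 st.py
```

```text
{'t': 16.45, 'eef_pos': [571.807, 174.878, 155.491], 'tcp_rot': [3.141, -0.001, -0.171], 'ft_force': [2.229, -4.719, 6.141], 'moment': [-0.794, -0.294, 0.781]} 1.93 -0.888 0.4796921142891604
```

The moment about z jumped to 0.78 N m, so the nut has bottomed out. I hold briefly, let go to relieve the wind-up, and regrip for a clean reference.

Request:
jog_arm --pt "0 0 3 0 0 0 42" --pt "0 0 0 0 0 0 42" --pt "0 0 0 0 0 -0.5 60" --pt "0 0 0 0 0 0 60" --pt "0 0 0 0 0 0 60"

```text
t: 17.08
eef_pos: [571.2, 175.5, 155.3]
tcp_rot: [3.141, 0.001, -0.226]
ft_force: [-0.1, -0.7, -0.9]
opening: 0.624
grip_force: 0.0
```

```bash
python3 st.py
python3 - <<'E'
from h import *
c=env.read_camera("wrist"); save("w3",c["color"])
E
```

```text
{'t': 17.075, 'eef_pos': [571.236, 175.465, 155.269], 'tcp_rot': [3.141, 0.001, -0.226], 'ft_force': [-0.116, -0.678, -0.897], 'moment': [0.033, 0.057, 0.023]} 1.984 -0.019 0.6243974815816962
```

View pics/w3.png

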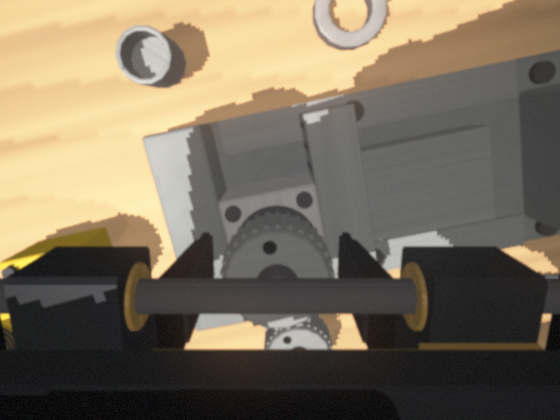

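The dot now sits at (270,247) with the nut centre near (277,275). Compared with before, the nut turned about 140° and then slipped at the stop, which matches its initial height of 1.2 mm, so it is bottomed. I regrip.

Request:
jog_arm --pt "0 0 0 0.7 0.5 0 42" --pt "0 0 0 0 0 0 42" --pt "0 0 0 0 0 0 42" --pt "0 0 0 0 0 0 42" --pt "0 0 0 0 0 0 42"

```text
t: 17.75
eef_pos: [572.0, 174.7, 155.5]
tcp_rot: [3.141, -0.0, -0.227]
ft_force: [0.8, -1.1, 0.2]
opening: 0.475
grip_force: 30.0
```

```bash
python3 st.py
```

```text
{'t': 17.75, 'eef_pos': [571.988, 174.742, 155.467], 'tcp_rot': [3.141, -0.0, -0.227], 'ft_force': [0.821, -1.075, 0.178], 'moment': [-0.071, -0.027, -0.052]} 1.984 0.004 0.47481911031951357
```

Request:
jog_arm --pt "0 0 -10 0 0 -0.1 42" --pt "0 0 -10 0 0 -0.1 42" --pt "0 0 -10 0 0 0 42" --pt "0 0 -10 0 0 -0.1 42" --pt "0 0 -10 0 0 -0.1 42" --pt "0 0 -10 0 0 -0.1 42" --pt "0 0 -10 0 0 -0.1 42" --pt "0 0 -10 0 0 0 42" --pt "0 0 -10 0 0 -0.1 42" --pt "0 0 0 0 0 0 42"

```text
t: 19.0
eef_pos: [571.8, 175.0, 156.2]
tcp_rot: [-3.141, -0.0, 1.343]
ft_force: [-2.1, 2.9, -0.2]
opening: 0.476
grip_force: 30.0
```

```bash
python3 st.py
python3 - <<'E'
from h import *
c=env.read_camera("wrist"); save("w4",c["color"])
E
```

```text
{'t': 19.0, 'eef_pos': [571.842, 175.007, 156.214], 'tcp_rot': [-3.141, -0.0, 1.343], 'ft_force': [-2.102, 2.894, -0.173], 'moment': [0.402, 0.187, 0.054]} 0.414 -1.465 0.4762948326913356
```

View pics/w4.png

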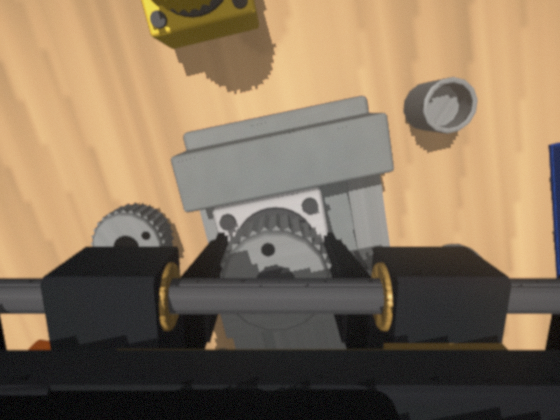

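The dot sits at (268,250), the same place relative to the gripper as before, so the nut followed the full 90° without slipping. The housing is still square in the jaws, so I hand in.

```bash
python3 -c "
from cell import env
print(env.job_done())"
```

```text
the job is handed in; nothing more can be done
None
```

I clamped the housing tight and let go of the crank, then ran the nut down until it bottomed out, backed it off 90°, and handed in at about 19 s with the gripper still holding it; no verdict came back on hand-in.

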